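Read a test kiln's heat through its spyhole, then shut the spyhole

TASK

The test kiln's spyhole has been left open for a temperature check. Take the infrared thermometer from its holder, aim it squarely into the spyhole with its measuring point (50 mm ahead of the lens) right in the middle of the hole's mouth, hold it steady there for two seconds without touching the kiln with it, and stand it back upright in its holder, fully down. Once the reading is taken, swing the spyhole shutter over and down until its bar rests in the catch, and leave the pots, jars and glass standing where they are.

Things in the scene. Friction and masses are not known exactly. Their poses are not given: they have to be found in the camera images.
- kiln: Small grey steel test kiln with cream firebrick lid, fixed at the left: 170 x 170 mm, 222 mm tall (lid handle to 240). Origin under its centre; +x points into the kiln through its front, y along the front, z up. The front, with the spyhole, is the -x side, 85 mm from the origin, and looks roughly towards world -y (the robot's right). A black control box juts 52 mm from its +y side.
- spyhole (a point): Centre of the mouth of the round spyhole: 30 mm clear diameter in a cream ceramic ring that stands 6 mm proud of the front face, 150 mm above the table. Axes as the kiln's: x points into the kiln along the axis of the hole.
- shutter (a joint): Shutter angle, rad: 0 = closed, flat steel bar level across the front, plug over the spyhole, bar in the U catch. Grows (about the kiln's +x) as the bar swings up and over to the kiln's -y side; 1.57 upright, stop at 2.4; starts open past upright. Slightly stiff (0.045 N m): it stays where left when steep and drops into the catch by its own weight from below about 0.8 rad.
- shutter_pivot (a point): Pivot of the shutter on the kiln: 13 mm out from the front face, 65 mm from the spyhole axis towards the kiln's -y, 150 mm above the table. Axes as the kiln's.
- shutter_knob (a point): Middle of the shutter's dark brown knob, a cylinder 18 mm thick and 44 mm long pointing straight out from the front (along the kiln's -x); its middle is 59 mm out from the front face and 122 mm from the pivot axis. It can be pinched from above and turns between the fingers. When closed it is 150 mm above the table, 57 mm to the kiln's +y side of the spyhole.
- thermometer: Infrared thermometer, pistol form, 0.24 kg, light grey barrel on a straight dark handle, upright in its holder; reads by itself, no trigger. Origin: centre of the handle's underside; z up, +x the way the lens looks. Barrel 38 mm wide, 40 mm tall, x = -52 to +60 mm, centre line at z = 105 mm; 33 mm lens tube on to x = +72. Handle foot 36 x 31 mm. Balances near x = 0; pinch the barrel from above.
- focus (a point): Point that the thermometer measures, fixed to it: 50 mm straight ahead of its lens face (122 mm ahead of and 105 mm above the thermometer's origin). Axes as the thermometer's.
- holder: Dark desk holder for the thermometer, fixed to the table: round base of 94 mm diameter and an open-topped pocket, 44 mm (its x) by 40 mm (its y) inside, straight walls to 50 mm above the table, then flared lips to 63 mm. Origin under its centre.
- holder_in (a point): Centre of the pocket's floor, 10 mm above the table, on which the thermometer's handle stands.
- glass_vase: Bystander: clear glass bud vase on a small foot, 88 mm wide, 113 mm tall, loose on the table; origin under its centre.
- green_tumbler: Bystander: pale green tumbler, 65 mm wide, 84 mm tall, loose on the table; origin under its centre.
- bisque_cup: Bystander: pink unglazed cup, 68 mm wide, 62 mm tall, loose on the table; origin under its centre.
- white_beaker: Bystander: off-white beaker, 68 mm wide, 68 mm tall, loose on the table; origin under its centre.
- black_cup: Bystander: black footed cup, 112 mm wide at the rim, 86 mm tall, loose on the table; origin under its centre.
- glaze_jar_olive: Bystander: olive glaze jar with white lid, 65 mm wide, 86 mm tall, loose on the table; origin under its centre.
- glaze_jar_blue: Bystander: blue glaze jar with black lid, 65 mm wide, 86 mm tall, loose on the table; origin under its centre.

How it is judged (in metres and radians):
On the way:
1. shutter still open, the measuring point is held steady in the spyhole's mouth (10 mm sideways and in height, 20 mm in depth), barrel square to the front within 8 degrees, for 1.5 s (x of focus in the frame of spyhole between -0.02 and 0.02 m and y of focus in the frame of spyhole between -0.01 and 0.01 m and z of focus in the frame of spyhole between -0.01 and 0.01 m and angle between the x axis of thermometer and the x axis of kiln, either way round below 0.14 rad and value of joint shutter above 1.2 rad and linear speed of thermometer below 0.02 m/s and angular speed of thermometer below 0.15 rad/s), for 1.5 s.
At the end, for the whole second after the job is handed in: The shutter bar lies in its catch (shutter below 0.04 rad and still), and the thermometer stands at rest, upright within 7 degrees, in its holder: handle foot down on the pocket floor (within 6 mm) and within 10 mm of the pocket's centre (horizontal distance between thermometer and holder_in below 0.01 m and z of thermometer in the frame of holder_in below 0.006 m and angle between thermometer's own z axis and vertical below 0.12 rad and linear speed of thermometer below 0.02 m/s and value of joint shutter below 0.04 rad and velocity of joint shutter between -0.1 and 0.1 rad/s); the robot touches nothing.
It fails at once if the thermometer bumps the kiln or its shutter (contact force between thermometer and kiln above 2 N).
It fails at once if the glass vase is shoved more than 3 cm or tipped (distance of glass_vase from where it was at the start of the episode above 0.03 m or angle between glass_vase's own z axis and vertical above 0.35 rad).
It fails at once if a cup, beaker or tumbler is shoved more than 3 cm or tipped (distance of any of green_tumbler, bisque_cup, white_beaker, black_cup from where it was at the start of the episode above 0.03 m or angle between any of green_tumbler, bisque_cup, white_beaker, black_cup's own z axis and vertical above 0.35 rad).
It fails at once if a glaze jar is shoved more than 3 cm or tipped (distance of any of glaze_jar_olive, glaze_jar_blue from where it was at the start of the episode above 0.03 m or angle between any of glaze_jar_olive, glaze_jar_blue's own z axis and vertical above 0.35 rad).
It also fails if it takes over 66 s, if anything falls off the work surface, if the arm or the gripper's body presses on something with over 40 N, if the wrist force passes 120 N, or if a joint passes its speed limit or range.

ROBOT

A 7-joint arm with a two-finger parallel gripper is mounted at the origin on the work surface; the furniture and walls round the work are solid. World frame = base frame: x ahead of the robot, y to its left, z up, the work surface at z = 0. Lengths are in mm, angles in rad, forces in N, time in s.
With the tool pointing down it reaches from about 400 to 850 mm from the base axis. Payload 4.5 kg.
Tool frame: the origin (TCP) lies on the centre line of the jaws, within the pads' length; the fingertips stand 14 mm ahead of it and the grasp point (between the pads) lies 5 mm behind it (tcp_to_tips is the distance from the TCP to the fingertips, in mm); y points along the fingers, z is the direction in which the jaws open and shut, and the axes are right-handed (so a half turn about y gives the same grasp; the last joint's range is limited). The gripper opens to 85 mm and grips with 20 to 120 N. Pads are 22 mm wide; open, the fingers measure 114 mm over their backs; the gripper's body (76 mm by 85 mm) begins 54 mm behind the grasp point. The pads swing forward as they close: fully open they stand 13 mm farther back than shut.
Start: joints at [-1.072, 0.689, -0.195, 1.565, 0.157, 0.902, -0.215], TCP at [280.138, 558.727, 245.317] pointing down, gripper open.
Joint ranges: [-3.01, 3.01], [-0.46, 2.08], [-1.47, 1.51], [0.13, 2.56], [-1, 4.14], [0.04, 2.09], [-2.66, 2.66]. Speed limits (rad/s): [2.57, 2.57, 3.14, 3.14, 3.14, 3.14, 3.14].

INTERFACE

Orientations are given as a unit quaternion [w, x, y, z].
In Python, from plant import * gives the robot as it stands.
- The arm moves only by the tool step_arm, never from a script. Its argument "motion" is one flat list of numbers, 6 for each row, row after row: the shift along the world's x, y, z in units of 300 mm (1.0 is 300 mm), then the turn, a rotation vector about the world's x, y, z in units of 45 degrees (1.0 is 45 degrees). In form: [tx, ty, tz, wx, wy, wz, tx, ty, tz, wx, wy, wz, ...]. A call has 1 to 8 rows; each row is the pose to reach, as a shift and turn from the pose commanded when the call began; what a row does not reach only later rows make up. A row lasts 1/8 s, in which the tool goes at most 62.5 mm and 10.7 degrees, less where a joint would pass 70% of its speed; a pose out of reach is approached as far as the arm can. A call with a number of a shift or a turn outside -1 to 1 is refused whole. A call with a gripper value outside its range is refused whole. "claw" is the gripper command: -1 is shut, 1 is fully open, values between are in proportion, set as the call begins (left out, the last holds). The fingers move at their own pace and stop on an object; the grip force is fixed at half the most. Time passes only in rows, so rows that repeat a pose let the fingers close. It gives the time, the measured TCP pose, the force and the opening at its end, in the units of the state.
- get_state(): the state, without advancing time (a new reading comes with each control period).
- snapshot(name): name is "scene" or "top" or "wrist"; returns a dict with "color" (400x640x3 uint8, red, green, blue), "z_map" (400x640 float32, mm along the optical axis (not along the pixel's ray), 0 where there is no reading), "fx", "fy", "cx", "cy" (pixels), "extrinsics" (4x4, takes a point from camera to world coordinates). Camera axes: x right, y up, looking along -z (the intrinsics and any distortion apply to the point x, -y, -z); pixel columns grow to the right and rows downward; lengths in mm; the calibration is good to about 2 mm. The wrist camera is an equidistant fisheye: a pixel r from the principal point sees the ray r / f radians off the axis. A picture is of the moment at which its call begins.
- job_done(): hands the job in, once; it reports no verdict.
The state is a dict: "clock": time; "joint_pos": joint angles; "qvel": joint speeds; "effort": joint torques, N m; "tool_pos": TCP position; "eef_rot": TCP orientation; "ft_force": force on the tool from outside, world axes, zero at the start; "ft_torque": the same for the moment, N m; "gripper_width": finger opening in mm.
Only numpy, scipy, OpenCV 4.12 (cv2) and the standard library are available. Lean on these libraries where they do the work, as an engineer would, in place of code of your own. Each camera call takes 0.05 s, during which the arm holds its last target.

## Working session

There is one attempt and no reset: what is moved stays moved. The work goes in short steps, Python scripts to look and compute and a tool call to move; the robot and the scene stay as the last step left them, time stands still between calls to the robot, and variables do not carry over. Pictures are saved under pics/ and viewed, and the job is handed in when it is done.

Besides the shell and the picture viewer there is one more tool, called after "Call:" as name(argument=value, ...) on one line, values as JSON. step_arm: Moves the arm, as the interface text tells. Shifts and turns lie within -1 to 1; 1 stands for 300 mm of shift or 45 degrees of turn. Its arguments: {"type":"object","properties":{"motion":{"type":"array","items":{"type":"number"}},"claw":{"type":"number"}},"required":["motion"]}

```bash
mkdir -p pics; ls; python3 - <<'E'
from plant import *
import cv2,numpy as np
print(get_state())
for n in ("scene","top","wrist"):
    s=snapshot(n)
    cv2.imwrite(f"pics/{n}0.png",s["color"][:,:,::-1]); np.savez(f"{n}0.npz",**s)
    print(n,s["fx"],s["fy"],s["cx"],s["cy"],np.round(s["extrinsics"],3).tolist(),[k for k in s])
E
```

```text
pics
{'clock': 0.0, 'joint_pos': array([-1.07220771,  0.69003032, -0.19450449,  1.56638158,  0.15729322,
        0.90250952, -0.21508199]), 'qvel': array([-0.00015417,  0.00050048, -0.00126283, -0.00080441,  0.00045315,
        0.00026034,  0.00077629]), 'effort': array([ 7.98919450e-05, -5.39607739e+01, -1.26668271e+00, -1.58546251e+01,
        8.95668869e-03,  9.38535668e-03, -3.07796165e-05]), 'tool_pos': array([279.90295354, 558.09143861, 244.44487547]), 'eef_rot': array([-0.6874293 ,  0.68878193, -0.16292875,  0.16271025]), 'ft_force': array([ 0.33202636, -0.39402059, -0.44349737]), 'ft_torque': array([ 0.02146753,  0.00248133, -0.06466661]), 'gripper_width': 85.47593395558404}
scene 460.0826275346346 460.0826275346346 317.19780242402607 200.7631554964311 [[0.687, 0.422, -0.591, -255.244], [-0.726, 0.372, -0.578, -624.988], [-0.024, 0.826, 0.562, 795.973], [0.0, 0.0, 0.0, 1.0]] ['color', 'z_map', 'fx', 'fy', 'cx', 'cy', 'extrinsics']
top 439.5233747775574 439.5233747775574 319.4848185727473 197.87103078283397 [[0.435, 0.868, -0.238, 185.321], [-0.9, 0.418, -0.121, -57.308], [-0.006, 0.267, 0.964, 1304.632], [0.0, 0.0, 0.0, 1.0]] ['color', 'z_map', 'fx', 'fy', 'cx', 'cy', 'extrinsics']
wrist 309.70691628693146 309.70691628693146 320.59710250661715 201.86348139022024 [[0.448, -0.859, -0.247, 217.212], [0.894, 0.43, 0.126, 590.686], [-0.002, -0.277, 0.961, 372.578], [0.0, 0.0, 0.0, 1.0]] ['color', 'z_map', 'fx', 'fy', 'cx', 'cy', 'extrinsics']
```

View pics/scene0.png

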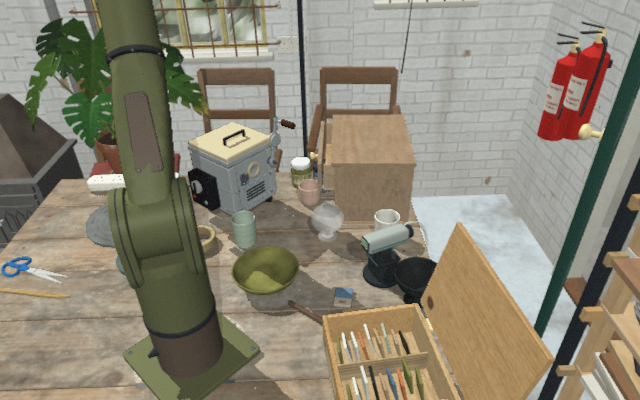

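View pics/top0.png

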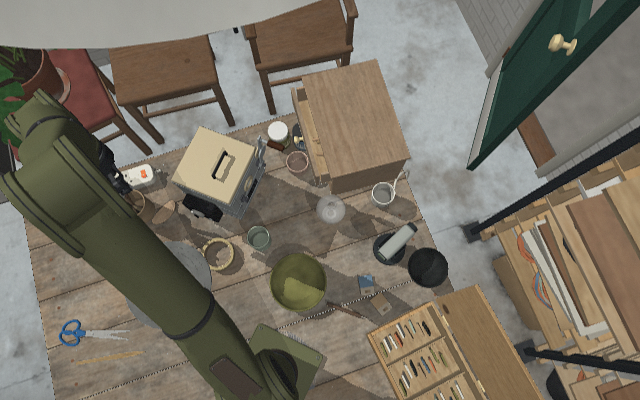

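View pics/wrist0.png

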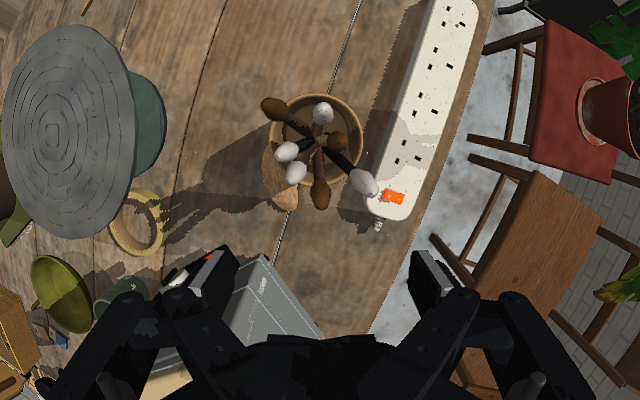

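```bash
cat > h.py <<'E'
import numpy as np,cv2
def load(n):
    return dict(np.load(n+".npz"))
def wmap(s):
    d=s["z_map"].astype(float); h,w=d.shape
    u,v=np.meshgrid(np.arange(w),np.arange(h))
    P=np.stack([(u-s["cx"])/s["fx"]*d,-(v-s["cy"])/s["fy"]*d,-d],-1)
    W=P@s["extrinsics"][:3,:3].T+s["extrinsics"][:3,3]
    W[d<=0]=np.nan
    return W
def ray(s,u,v,z):
    r=s["extrinsics"][:3,:3]@np.array([(u-s["cx"])/s["fx"],-(v-s["cy"])/s["fy"],-1.])
    o=s["extrinsics"][:3,3]; return o+r*(z-o[2])/r[2]
def crop(s,name,x0,y0,x1,y1,k):
    c=s["color"][y0:y1,x0:x1,::-1]
    cv2.imwrite("pics/"+name,cv2.resize(c,None,fx=k,fy=k,interpolation=cv2.INTER_CUBIC))
E
python3 - <<'E'
from h import *
s=load("scene0");t=load("top0")
crop(s,"s_kiln.png",180,100,320,220,5)
crop(s,"s_th.png",290,180,450,310,5)
crop(t,"t_kiln.png",160,110,320,230,5)
crop(t,"t_th.png",300,160,460,290,5)
for n,c in(("s",s),("t",t)):
    W=wmap(c)
    # top lid plane
    for lo,hi,nm in((215,228,"lid"),(105,145,"barrel")):
        pass
    np.save(n+"W.npy",W)
    print(n,"table check",np.nanmedian(W[...,2][(abs(W[...,2])<8)]))
    m=(W[...,2]>212)&(W[...,2]<232)&(W[...,0]>100)&(W[...,0]<700)&(W[...,1]>200)&(W[...,1]<700)
    if n=="s": m[:,:185]=0
    else: m[:,:165]=0; 
    m=m.astype(np.uint8); k,l,st,ce=cv2.connectedComponentsWithStats(m)
    i=1+st[1:,4].argmax(); pts=W[l==i]
    print(st[i],np.median(pts[:,2]),pts.mean(0)); r=cv2.minAreaRect(pts[:,:2].astype(np.float32)); print(r,cv2.boxPoints(r).round())
E
```

```text
s table check 0.08247799120226773
[ 188  122   93   39 1725] 218.26274741699956 [412.28099359 355.98810757 218.30980222]
((421.14593505859375, 357.1114501953125), (180.63278198242188, 195.7909698486328), 5.216477870941162) [[322. 446.]
 [340. 251.]
 [520. 268.]
 [502. 463.]]
t table check 1.026222336667388
[ 171  126   95   78 3910] 219.5281843638562 [417.42190284 367.86307986 219.50393601]
((425.5448303222656, 361.7301025390625), (183.01690673828125, 191.18283081054688), 3.3236756324768066) [[329. 452.]
 [340. 261.]
 [522. 272.]
 [511. 462.]]
```

View pics/s_kiln.png

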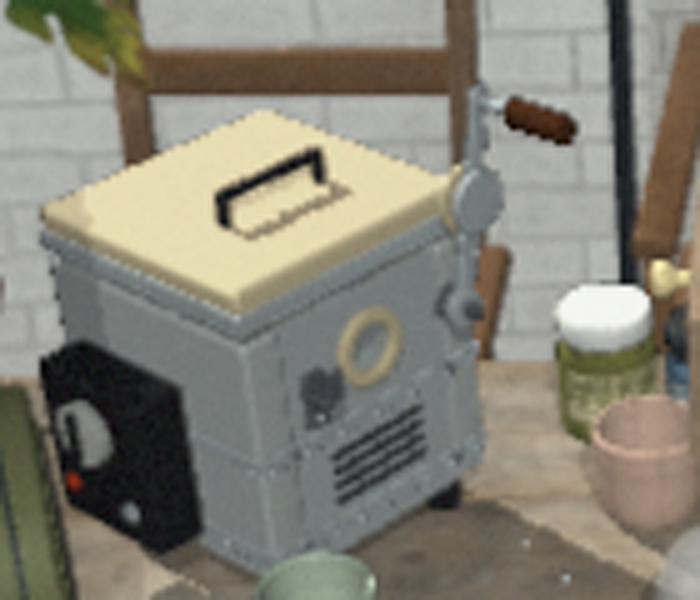

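View pics/s_th.png

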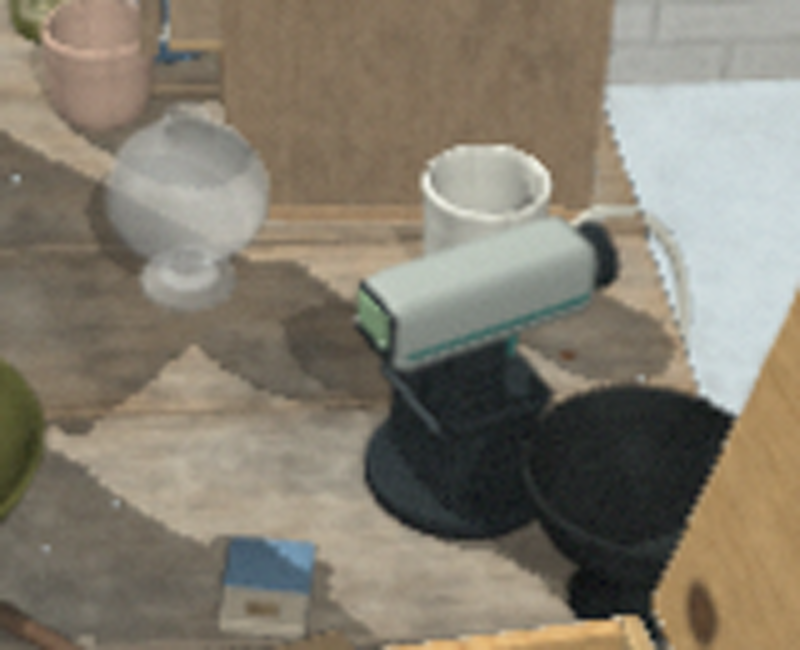

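View pics/t_kiln.png

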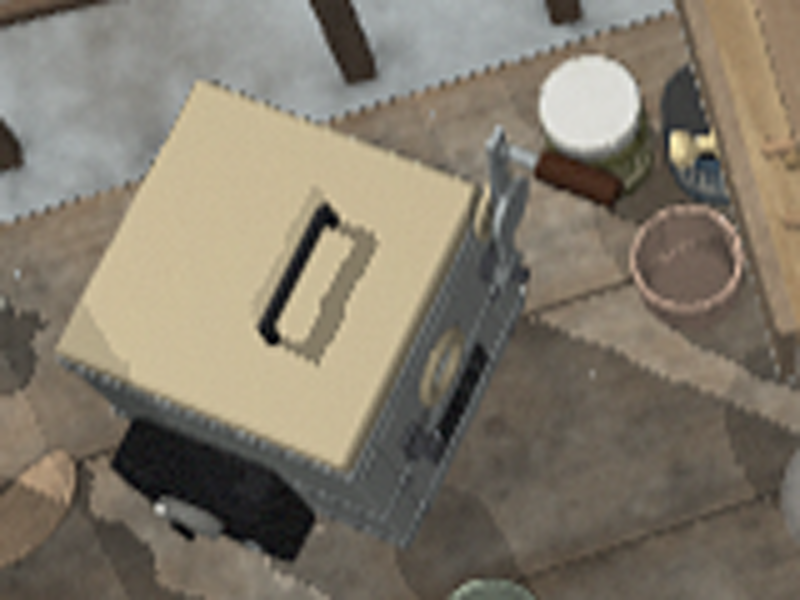

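View pics/t_th.png

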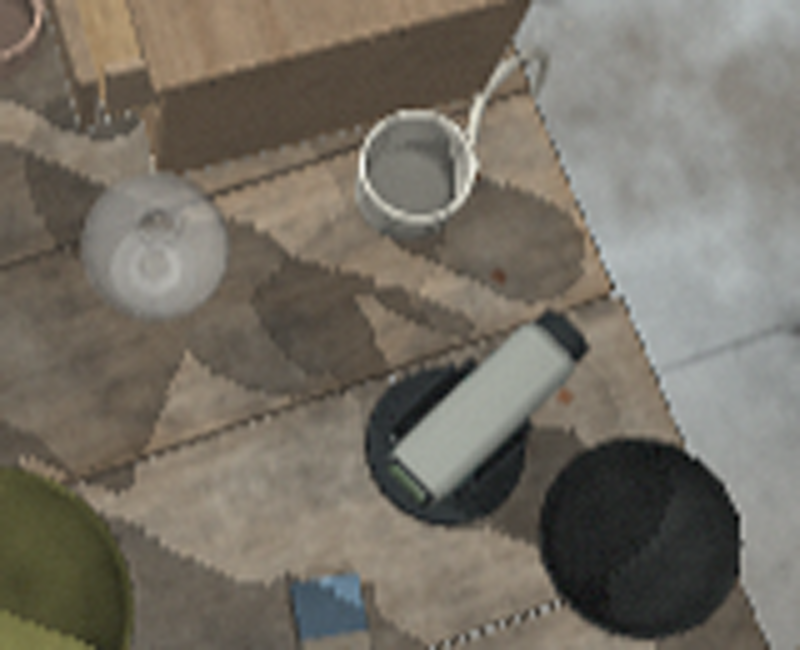

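```bash
python3 - <<'E'
from h import *
s=load("scene0");t=load("top0")
for n,c,box in(("s",s,(180,110,300,215)),("t",t,(165,120,290,225))):
    W=np.load(n+"W.npy"); x0,y0,x1,y1=box
    m=np.zeros(W.shape[:2],bool); m[y0:y1,x0:x1]=1
    # front face: normals
    gx=W[:,2:]-W[:,:-2]; gy=W[2:]-W[:-2]
    N=np.cross(gx[1:-1],gy[:,1:-1]); N/=np.linalg.norm(N,axis=-1,keepdims=True)
    NN=np.full(W.shape,np.nan); NN[1:-1,1:-1]=N
    for sg in(1,-1):
      f=m&(sg*NN[...,1]<-0.93)&(W[...,2]>30)&(W[...,2]<195)&(W[...,1]<330)&(W[...,1]>220)
      if f.sum()<50: continue
      P=W[f]; med=np.median(P[:,1]-0*P[:,0])
      # robust line y=a+b x
      w=np.ones(len(P),bool)
      for _ in range(8):
        A=np.c_[P[w,0],np.ones(w.sum())]; b=np.linalg.lstsq(A,P[w,1],rcond=None)[0]
        r=P[:,1]-P[:,0]*b[0]-b[1]; w=abs(r)<max(2,1.5*np.std(r[w]))
      print(n,"front line slope deg",np.degrees(np.arctan(b[0])),b, w.sum(),f.sum(),np.std(r[w]), P[w].min(0),P[w].max(0))
    # lid z
    f=m&(abs(NN[...,2])>0.97)&(W[...,2]>205)&(W[...,2]<230); print("lid z",np.median(W[f][:,2]))
    # ring mask cream
    hsv=cv2.cvtColor(c["color"],cv2.COLOR_RGB2HSV)
    f=m&(hsv[...,1]>50)&(hsv[...,0]>12)&(hsv[...,0]<35)&(W[...,2]<185)&(W[...,2]>120)&(W[...,1]<300)&(W[...,0]<500)
    k,l,st,ce=cv2.connectedComponentsWithStats(f.astype(np.uint8),connectivity=8)
    for i in range(1,k):
        if st[i,4]>8: print("ring?",st[i],ce[i],np.nanmean(W[l==i],0),np.nanmin(W[l==i],0),np.nanmax(W[l==i],0))
    # knob brown
    f=m&(hsv[...,1]>90)&((hsv[...,0]<12)|(hsv[...,0]>172))&(W[...,2]>170)&(W[...,1]<330)
    k,l,st,ce=cv2.connectedComponentsWithStats(f.astype(np.uint8),connectivity=8)
    for i in range(1,k):
        if st[i,4]>8: print("knob?",st[i],ce[i],np.nanmean(W[l==i],0),np.nanmin(W[l==i],0),np.nanmax(W[l==i],0))
E
```

```text
s front line slope deg 3.457240903721902 [6.04135754e-02 2.60290394e+02] 543 796 1.1003766790058676 [337.58306096 278.99928068  31.34569501] [503.41304837 292.0584169  194.96638603]
lid z 218.4393307926788
ring? [248 162  12  15  80] [253.4625 168.7375] [420.62397257 280.76393309 150.90014221] [399.48964124 274.98661535 127.87754108] [443.37211061 291.13852715 174.22029857]
knob? [281 120  13   8  44] [287.25       123.81818182] [510.48441545 227.89116266 271.60912155] [505.32253321 208.18471788 260.12417398] [515.76738793 251.88002027 278.4221707 ]
t front line slope deg 3.440996451598336 [6.01290263e-02 2.61939013e+02] 547 656 0.7354083868043699 [340.36100824 281.16710685  30.60507491] [505.90662505 293.14363702 194.47690279]
lid z 219.48655363874627
ring? [244 176   9  15  62] [247.91935484 182.70967742] [422.89577845 283.04359942 154.82509015] [401.45985148 280.20971391 131.62822931] [443.1730346  287.48934781 176.59521082]
knob? [267 141  17  10  88] [275.19318182 145.20454545] [514.44680991 232.08234546 276.64022782] [507.0587146  211.99622468 269.05862364] [522.24094541 254.28720819 282.0157729 ]
```

```bash
python3 - <<'E'
from h import *
# objects by height slices from top camera
t=load("top0"); W=np.load("tW.npy"); c=t["color"].astype(int)
def q(n,W,u,v):
    print(n,(u,v),np.round(np.nanmedian(W[v-1:v+2,u-1:u+2].reshape(-1,3),0)))
for nm,u,v in(("tumbler",260,238),("vase",330,208),("bisque",297,162),("beaker rim",384,194),("black",428,267),("olive",278,133),("bluejar",298,140),("barrel",398,243),("bowl",298,282)):
    q(nm,W,u,v)
m=np.zeros(W.shape[:2],bool); m[215:275,365:425]=1
hsv=cv2.cvtColor(t["color"],cv2.COLOR_RGB2HSV)
f=m&(W[...,2]>122)&(W[...,2]<150)&(hsv[...,2]>100)
P=W[f]; print("barrel top z",np.median(P[:,2]),len(P)); r=cv2.minAreaRect(P[:,:2].astype(np.float32)); print(r,cv2.boxPoints(r).round())
s=load("scene0"); W2=np.load("sW.npy");m=np.zeros(W2.shape[:2],bool); m[215:255,355:418]=1
hsv=cv2.cvtColor(s["color"],cv2.COLOR_RGB2HSV)
f=m&(W2[...,2]>125)&(W2[...,2]<150)&(hsv[...,2]>100)&(W2[...,0]<620)
P=W2[f]; print("barrel top z s",np.median(P[:,2]),len(P)); r=cv2.minAreaRect(P[:,:2].astype(np.float32)); print(r,cv2.boxPoints(r).round())
# holder base circle at z~? dark
E
```

```text
tumbler (260, 238) [316. 212.   7.]
vase (330, 208) [466.  56. 105.]
bisque (297, 162) [581. 221.  10.]
beaker rim (384, 194) [603. -67.   9.]
black (428, 267) [ 447. -266.   47.]
olive (278, 133) [613. 296.  85.]
bluejar (298, 140) [598. 217. 148.]
barrel (398, 243) [ 453. -155.  136.]
bowl (298, 282) [250.  52.   9.]
barrel top z 134.28475779664086 551
((460.59552001953125, -151.34243774414062), (37.777626037597656, 126.13752746582031), 69.56303405761719) [[ 395. -147.]
 [ 513. -191.]
 [ 526. -156.]
 [ 408. -112.]]
barrel top z s 132.6462738137438 544
((458.26959228515625, -154.81051635742188), (38.921470642089844, 127.686279296875), 67.2122573852539) [[ 392. -148.]
 [ 510. -197.]
 [ 525. -162.]
 [ 407. -112.]]
```

```bash
python3 - <<'E'
from h import *
from scipy.spatial.transform import Rotation as R
q=np.array([-0.6874293 ,  0.68878193, -0.16292875,  0.16271025])
r=R.from_quat(np.r_[q[1:],q[0]]).as_matrix(); print(r.round(3))
zz=r[:,2]; print("open dir yaw",np.degrees(np.arctan2(zz[1],zz[0])),"x yaw",np.degrees(np.arctan2(r[1,0],r[0,0])))
t=load("top0");W=np.load("tW.npy");s=load("scene0");W2=np.load("sW.npy")
for n,w in(("t",W),("s",W2)):
  # grid max height map around workspace
  print(n)
  H=np.full((18,12),-1.)
  ok=~np.isnan(w[...,0])&(w[...,2]>-5)&(w[...,2]<450)
  if n=="t": ok[:, :240]&=False
  else: ok[:,:225]=False
  for p in w[ok]:
    i=int((p[1]+400)//40); j=int((p[0]-240)//40)
    if 0<=i<18 and 0<=j<12: H[i,j]=max(H[i,j],p[2])
  print("      "+" ".join(f"{240+40*j:4d}" for j in range(12)))
  for i in range(17,-1,-1): print(f"{-400+40*i:5d} "+" ".join(f"{int(h):4d}" for h in H[i]))
# holder base: dark pixels height 2..30
m=np.zeros(W.shape[:2],bool); m[215:275,365:412]=1
f=m&(t["color"].max(-1)<60)&(W[...,2]<14)&(W[...,2]>4)
P=W[f];print(len(P),cv2.minEnclosingCircle(P[:,:2].astype(np.float32)))
m=np.zeros(W2.shape[:2],bool); m[245:300,355:400]=1
f=m&(s["color"].max(-1)<60)&(W2[...,2]<14)&(W2[...,2]>4)
P=W2[f];print(len(P),cv2.minEnclosingCircle(P[:,:2].astype(np.float32)))
E
```

```text
[[ 0.894 -0.001  0.448]
 [-0.448 -0.002  0.894]
 [ 0.    -1.    -0.002]]
open dir yaw 63.37503846512031 x yaw -26.624946058029085
t
       240  280  320  360  400  440  480  520  560  600  640  680
  280   -1    2  108  201  223  225  280  276   94   92   93  198
  240    6    8    7  160    9  153  282  277   64   90  196  206
  200   87   88   88    7    7   10  281  280  158  197  211  211
  160   83   89   87    6    7    9   10  192  196  210  212  210
  120   46   45    6    6    5    7  195  196  211  210  211  210
   80   36   45   43    6    8   93  195  211  210  211  212  211
   40   18   33   48    7   84  118  117  212  211  213  210  210
    0   19   45   50    8   69  100   98  206  211  212  211  211
  -40   47   47    6    7    7    6    6    8  210  211  212  211
  -80    7    7    7    9    8    7    6   69   69  209  211  210
 -120   13   13   16    7  135   64   13   68   69   69  211   11
 -160   17   14   15  131  140  140  139  123    8    7    4   -1
 -200   11   15   13    7  128  140  139  127    8    4   -1   -1
 -240   90   15   10   92   89   89   89    
[... 974 characters left out ...]
   3    2    1   68   65  206  206  205
 -120   10   10   11    2  131   54    1   68   69   66  205    6
 -160   11   12   11  132  136  136  135    2    3    2    1   -1
 -200   -1   11   10    2  134  136  137   12    2    2   -1   -1
 -240   87   -1    1   86   86   87   86   -1    0   -1   -1   -1
 -280   86   86   83   87   50   66   86   -1   -1   -1   -1   -1
 -320   63   84  106  165   57   -1   -1   -1   -1   -1   -1   -1
 -360   63   87  201  285  284   -1   -1   -1   -1   -1   -1   -1
 -400   85  170  285  285   -1   -1   -1   -1   -1   -1   -1   -1
202 ((453.8565979003906, -147.11798095703125), 46.605525970458984)
253 ((448.2320861816406, -150.35641479492188), 44.51961135864258)
```

Call:
step_arm(motion=[0,0,0.2,0,0,-0.2,0,0,0.4,0,0,-0.4,0.1,-0.1,0.5,0,0,-0.6,0.2,-0.25,0.5,0,0,-0.8,0.3,-0.4,0.5,0,0,-1,0.4,-0.57,0.5,0,0,-1,0.5,-0.74,0.5,0,0,-1,0.55,-0.93,0.5,0,0,-1], claw=0.6)

```text
clock: 1.15
tool_pos: [446.4, 277.8, 394.9]
eef_rot: [-0.573, 0.573, -0.414, 0.414]
ft_force: [0.9, -0.0, 0.8]
gripper_width: 68.8
```

Call:
step_arm(motion=[0.01,-0.13,0,0,0,-0.2,0.02,-0.28,0,0,0,-0.4,0.03,-0.44,0,0,0,-0.6,0.03,-0.6,0,0,0,-0.8,0.03,-0.77,0,0,0,-1,0.03,-0.93,0,0,0,-1])

```text
clock: 1.9
tool_pos: [453.7, -0.9, 395.2]
eef_rot: [-0.371, 0.371, -0.602, 0.602]
ft_force: [0.7, 0.4, -0.4]
gripper_width: 67.9
```

```bash
python3 -c "
from plant import *
s=get_state();print(s['clock'],s['joint_pos'].round(2),s['tool_pos'])"
```

```text
1.9 [-0.33  0.29  0.31  1.83 -0.1   1.04 -0.44] [453.72272163  -0.89904311 395.24305843]
```

Call:
step_arm(motion=[0,-0.13,0,0,0,-0.2,0,-0.26,-0.05,0,0,-0.4,0,-0.38,-0.12,0,0,-0.6,-0.01,-0.5,-0.2,0,0,-0.8,-0.01,-0.5,-0.3,0,0,-1])

```text
clock: 2.52
tool_pos: [450.7, -152.6, 305.0]
eef_rot: [-0.11, 0.109, -0.698, 0.7]
ft_force: [0.0, 1.3, -0.2]
gripper_width: 68.5
```

Call:
step_arm(motion=[0,0,-0.1,0,0,-0.2,0,0,-0.2,0,0,-0.4,0,0,-0.25,0,0,-0.6,0,0,-0.25,0,0,-0.8,0,0,-0.25,0,0,-0.89,0,0,-0.25,0,0,-0.89])

```text
clock: 3.28
tool_pos: [451.1, -149.1, 230.1]
eef_rot: [0.133, -0.132, -0.694, 0.695]
ft_force: [0.7, 0.2, -0.8]
gripper_width: 68.3
```

```bash
python3 - <<'E'
from plant import *
import cv2,numpy as np
s=get_state();print(s['clock'],s['joint_pos'].round(2),s['tool_pos'],s['eef_rot'])
for n in ("top","wrist"):
    s=snapshot(n); cv2.imwrite(f"pics/{n}1.png",s["color"][:,:,::-1]); np.savez(f"{n}1.npz",**s)
E
```

```text
3.275 [-0.16  0.6   0.62  2.05 -0.56  0.67 -1.12] [ 451.06467844 -149.05207094  230.08030123] [ 0.13279426 -0.13235601 -0.69447973  0.69465493]
```

View pics/wrist1.png

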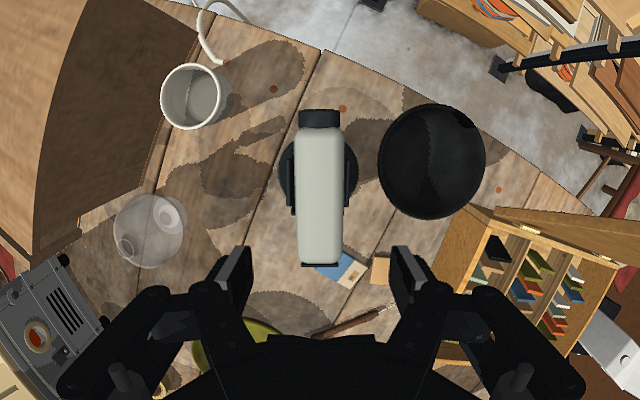

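View pics/top1.png

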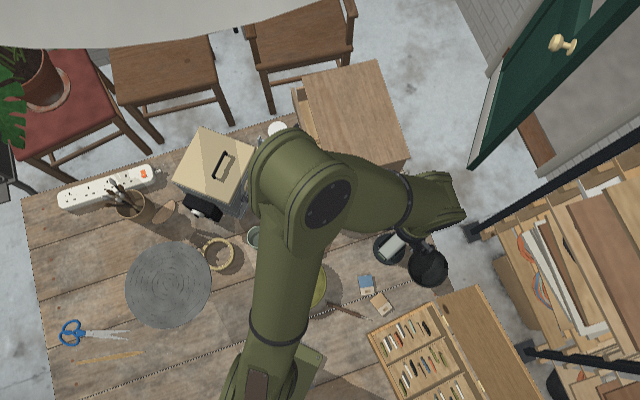

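```bash
cat >> h.py <<'E'
def fdir(s,u,v):
    dx=(np.asarray(u,float)-s["cx"])/s["fx"]; dy=(np.asarray(v,float)-s["cy"])/s["fy"]
    th=np.hypot(dx,dy)+1e-9; k=np.tan(th)/th
    return np.stack([dx*k,-dy*k,-np.ones_like(dx)],-1)@s["extrinsics"][:3,:3].T
def fray(s,u,v,z):
    r=fdir(s,u,v); o=s["extrinsics"][:3,3]; return o+r*((z-o[2])/r[...,2])[...,None]
E
python3 - <<'E'
from h import *
s=load("wrist1"); hsv=cv2.cvtColor(s["color"],cv2.COLOR_RGB2HSV)
m=np.zeros(hsv.shape[:2],np.uint8)
f=(hsv[...,1]<40)&(hsv[...,2]>120); f[:,:285]=0; f[:,355:]=0; f[:120]=0; f[275:]=0
k,l,st,ce=cv2.connectedComponentsWithStats(f.astype(np.uint8)); i=1+st[1:,4].argmax(); print(st[i])
v,u=np.where(l==i); P=fray(s,u,v,135.)
r=cv2.minAreaRect(P[:,:2].astype(np.float32)); print(r); b=cv2.boxPoints(r); print(b.round(1))
z=s["z_map"][l==i]; d=fdir(s,u,v); W=s["extrinsics"][:3,3]+d*z[:,None]; print("z",np.median(W[:,2]))
# lens pixel
print(fray(s,np.array([319.]),np.array([110.]),131.))
E
```

```text
[ 294  129   47  134 5989]
((459.2698669433594, -148.740234375), (34.56013870239258, 105.04039764404297), 69.33309936523438)
[[ 404.  -146.4]
 [ 502.3 -183.4]
 [ 514.5 -151.1]
 [ 416.2 -114. ]]
z 133.91420981144762
[[ 520.13973261 -174.39627168  131.        ]]
```

Call:
step_arm(motion=[0.003,0.004,-0.15,0,0,0.015,0.003,0.004,-0.28,0,0,0.015,0.003,0.004,-0.36,0,0,0.015,0.003,0.004,-0.4,0,0,0.015,0.003,0.004,-0.4,0,0,0.015,0.003,0.004,-0.4,0,0,0.015])

```text
clock: 4.12
tool_pos: [452.6, -148.4, 111.1]
eef_rot: [0.128, -0.129, -0.695, 0.695]
ft_force: [0.2, 0.3, 1.1]
gripper_width: 68.2
```

Call:
step_arm(motion=[0,0,0,0,0,0,0,0,0,0,0,0,0,0,0,0,0,0,0,0,0,0,0,0,0,0,0,0,0,0,0,0,0,0,0,0], claw=-1)

```text
clock: 4.88
tool_pos: [452.6, -148.3, 111.1]
eef_rot: [0.128, -0.129, -0.695, 0.695]
ft_force: [-0.3, -0.2, 6.4]
gripper_width: 37.4
```

```bash
python3 - <<'E'
from plant import *
import cv2,numpy as np
s=get_state();print(s['clock'],s['joint_pos'].round(2),s['tool_pos'],s['eef_rot'],s['ft_force'],s['gripper_width'])
for n in ("wrist",):
    s=snapshot(n); cv2.imwrite(f"pics/{n}2.png",s["color"][:,:,::-1]); np.savez(f"{n}2.npz",**s)
E
```

```text
4.875 [ 0.01  0.78  0.35  2.14 -0.77  0.35 -0.93] [ 452.58234319 -148.3062825   111.08559885] [ 0.12829029 -0.12949711 -0.69519333  0.69532607] [-0.31814766 -0.23833538  6.39324815] 37.44439903074747
```

View pics/wrist2.png

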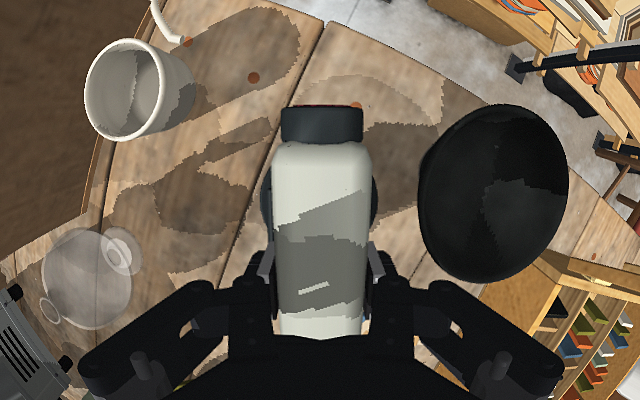

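Call:
step_arm(motion=[0,0,0.04,0,0,0,0,0,0.12,0,0,0,0,0,0.22,0,0,0,0,0,0.32,0,0,0,0,0,0.4,0,0,0.0,0,0.0,0.45,0,0,0,0,0.0,0.45,0,0,0])

```text
clock: 5.8
tool_pos: [452.3, -148.1, 246.4]
eef_rot: [0.128, -0.129, -0.695, 0.695]
ft_force: [0.4, -0.2, -3.2]
gripper_width: 37.6
```

```bash
python3 - <<'E'
from plant import *
import cv2,numpy as np
s=get_state();print(s['clock'],s['joint_pos'].round(2),s['tool_pos'],s['eef_rot'],s['ft_force'],s['gripper_width'])
for n in ("scene",):
    s=snapshot(n); np.savez(f"{n}3.npz",**s)
from h import *
crop(s,"s3.png",280,140,480,300,4)
E
```

```text
5.8 [-0.19  0.58  0.66  2.03 -0.54  0.71 -1.12] [ 452.27792708 -148.05114308  246.39877269] [ 0.12812191 -0.12949939 -0.69523567  0.69531435] [ 0.35241316 -0.16684673 -3.16671778] 37.62850486272333
```

View pics/s3.png

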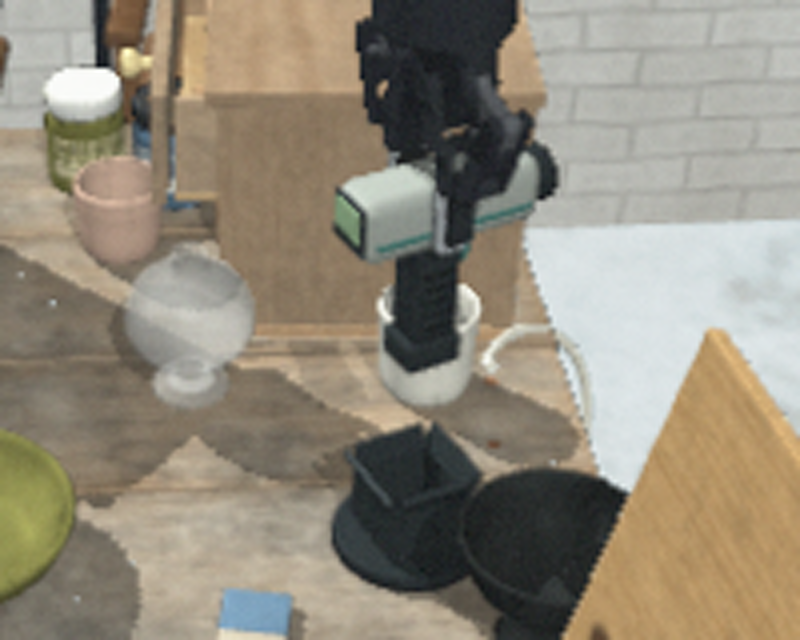

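Call:
step_arm(motion=[0,0.04,0.02,0,0,0.1,-0.01,0.12,0.05,0,0,0.25,-0.02,0.22,0.05,0,0,0.42,-0.03,0.32,0.05,0,0,0.6,-0.04,0.4,0.05,0,0,0.8,-0.04,0.5,0.05,0,0,1])

```text
clock: 6.6
tool_pos: [439.1, 3.2, 260.1]
eef_rot: [0.149, -0.15, 0.691, -0.691]
ft_force: [0.3, -0.0, -2.5]
gripper_width: 37.0
```

Call:
step_arm(motion=[0,0.1,0,0,0,0.2,-0.01,0.2,0,0,0,0.4,-0.02,0.3,0,0,0,0.6,-0.03,0.4,0,0,0,0.8,-0.037,0.48,0,0,0,1,-0.037,0.523,0,0,0,1])

```text
clock: 7.35
tool_pos: [428.0, 160.5, 260.1]
eef_rot: [0.401, -0.402, 0.583, -0.582]
ft_force: [0.2, 0.4, -1.5]
gripper_width: 37.7
```

Call:
step_arm(motion=[0,0,0,0,0,0.15,0,0,0,0,0,0.35,0,0,0,0,0,0.48,0,0,0,0,0,0.543,0,0,0,0,0,0.543,0,0,0,0,0,0.543])

```text
clock: 8.1
tool_pos: [428.9, 158.7, 260.3]
eef_rot: [-0.514, 0.514, -0.485, 0.485]
ft_force: [-1.1, -0.1, -1.9]
gripper_width: 37.4
```

```bash
cat > look.py <<'E'
import sys
from plant import *
import cv2,numpy as np
from scipy.spatial.transform import Rotation as R
s=get_state();q=s['eef_rot'];r=R.from_quat(np.r_[q[1:],q[0]]).as_matrix()
print(s['clock'],s['joint_pos'].round(2),s['tool_pos'].round(1),"x yaw",np.degrees(np.arctan2(r[1,0],r[0,0])).round(2),"xz,zz",r[2].round(3),s['ft_force'].round(1),s['gripper_width'].round(1))
tag=sys.argv[1]
for n in sys.argv[2:]:
    s=snapshot(n); np.savez(f"{n}{tag}.npz",**s); cv2.imwrite(f"pics/{n}{tag}.png",s["color"][:,:,::-1])
E
python3 look.py 4 scene wrist top
```

```text
Traceback (most recent call last):
  File "look.py", line 6, in <module>
    print(s['clock'],s['joint_pos'].round(2),s['tool_pos'].round(1),"x yaw",np.degrees(np.arctan2(r[1,0],r[0,0])).round(2),"xz,zz",r[2].round(3),s['ft_force'].round(1),s['gripper_width'].round(1))
                                                                                                                                                                        ^^^^^^^^^^^^^^^^^^^^^^^^
AttributeError: 'float' object has no attribute 'round'
```

```bash
sed -i "s/s\['gripper_width'\].round(1)/round(float(s['gripper_width']),1)/" look.py
python3 look.py 4 scene wrist top
```

```text
8.1 [-0.54  0.46  0.12  2.04 -0.09  0.65 -0.3 ] [428.9 158.7 260.3] x yaw -86.66 xz,zz [ 0. -1. -0.] [-1.1 -0.1 -1.9] 37.4
```

View pics/scene4.png

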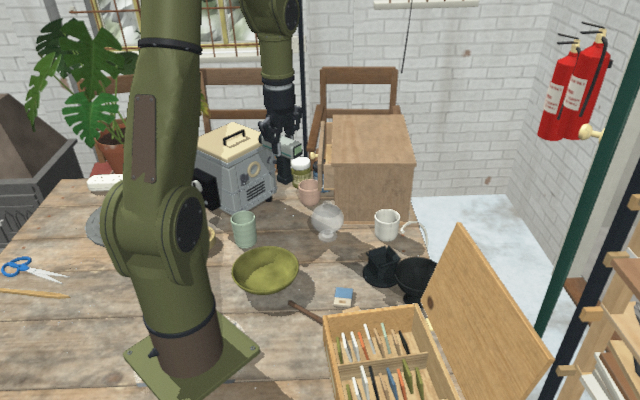

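View pics/wrist4.png

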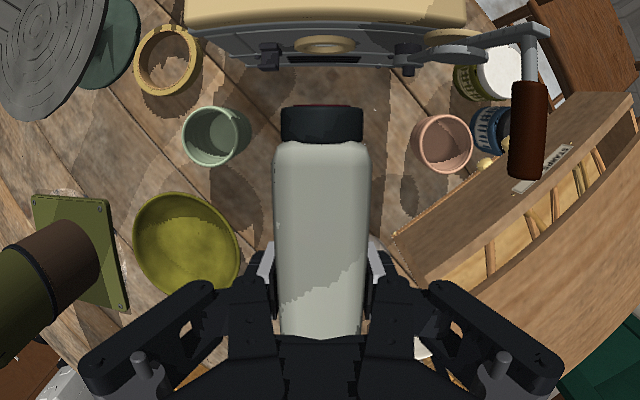

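```bash
python3 - <<'E'
from h import *
s=load("wrist4"); crop(s,"w4.png",220,0,440,160,4)
hsv=cv2.cvtColor(s["color"],cv2.COLOR_RGB2HSV)
f=(hsv[...,1]>60)&(hsv[...,0]>12)&(hsv[...,0]<32); f[:34]=0;f[55:]=0;f[:,:285]=0;f[:,365:]=0
v,u=np.where(f); print(u.min(),u.max(),v.min(),v.max(),u.mean(),v.mean(),len(u))
for vv in(40,44,48): print(fray(s,np.array([(u.min()+u.max())/2]),np.array([float(vv)]),150.))
# lens front edge / top of lens
print("lens tip",fray(s,np.array([322.]),np.array([106.]),281.6), s["extrinsics"][:3,3])
d=s["z_map"]
def pt(u,v): return s["extrinsics"][:3,3]+fdir(s,u,v)*d[v,u]
for p in((322,110),(322,130),(322,180),(322,250),(322,300),(285,110),(358,110)): print(p,pt(*p).round(1))
E
```

```text
294 355 35 54 324.07651434644 44.39851222104144 941
[[424.20458313 288.61052827 150.        ]]
[[424.3922817  285.36046003 150.        ]]
[[424.57918456 282.12994801 150.        ]]
lens tip [[424.96311772 232.78911443 281.6       ]] [424.64922646 229.66106171 388.29378005]
(322, 110) [425.1 231.4 279.6]
(322, 130) [425.5 224.5 280.7]
(322, 180) [426.4 207.7 284.7]
(322, 250) [428.  181.1 283.8]
(322, 300) [429.4 158.2 283.1]
(285, 110) [411.3 230.9 271.2]
(358, 110) [438.4 232.5 272.7]
```

View pics/w4.png

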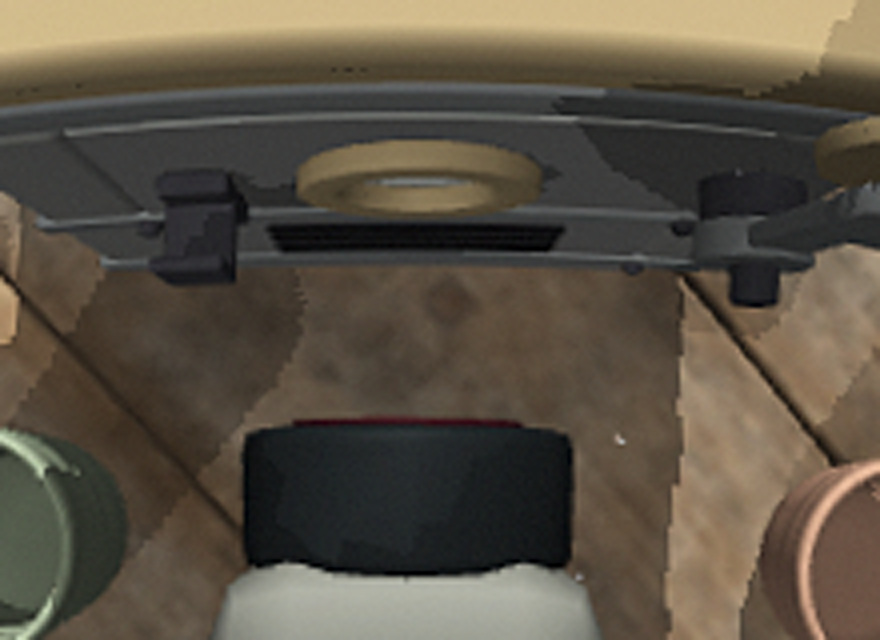

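Call:
step_arm(motion=[0.003,-0.005,-0.06,0,0,0,0.003,-0.005,-0.15,0,0,0,0.003,-0.005,-0.24,0,0,0,0.003,-0.005,-0.31,0,0,0,0.003,-0.005,-0.36,0,0,0,0.003,-0.005,-0.38,0,0,0,0.003,-0.005,-0.38,0,0,0])

```text
clock: 9.12
tool_pos: [429.9, 157.3, 146.3]
eef_rot: [-0.515, 0.515, -0.485, 0.485]
ft_force: [0.2, 0.4, -1.9]
gripper_width: 37.5
```

```bash
python3 look.py 5 wrist scene; python3 - <<'E'
from h import *
s=load("wrist5"); crop(s,"w5.png",200,0,440,160,3)
d=s["z_map"]
def pt(u,v): return s["extrinsics"][:3,3]+fdir(s,u,v)*d[v,u]
for p in((322,108),(322,130),(322,180),(322,250)): print(p,pt(*p).round(1))
crop(load("scene5"),"s5.png",180,100,340,230,5)
E
```

```text
9.125 [-0.49  0.66  0.07  2.16 -0.13  0.33 -0.26] [429.9 157.3 146.3] x yaw -86.58 xz,zz [ 0. -1. -0.] [ 0.2  0.4 -1.9] 37.5
(322, 108) [426.  230.7 166.4]
(322, 130) [426.4 223.  165.6]
(322, 180) [427.4 206.1 169.7]
(322, 250) [429.  179.5 169.4]
```

View pics/w5.png

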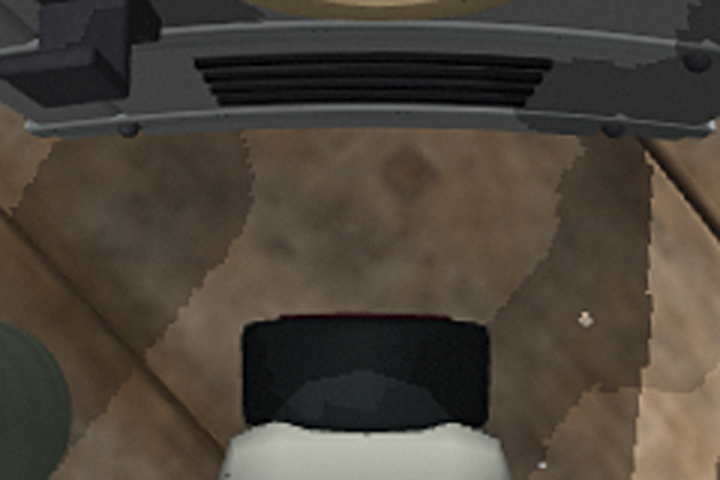

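View pics/s5.png

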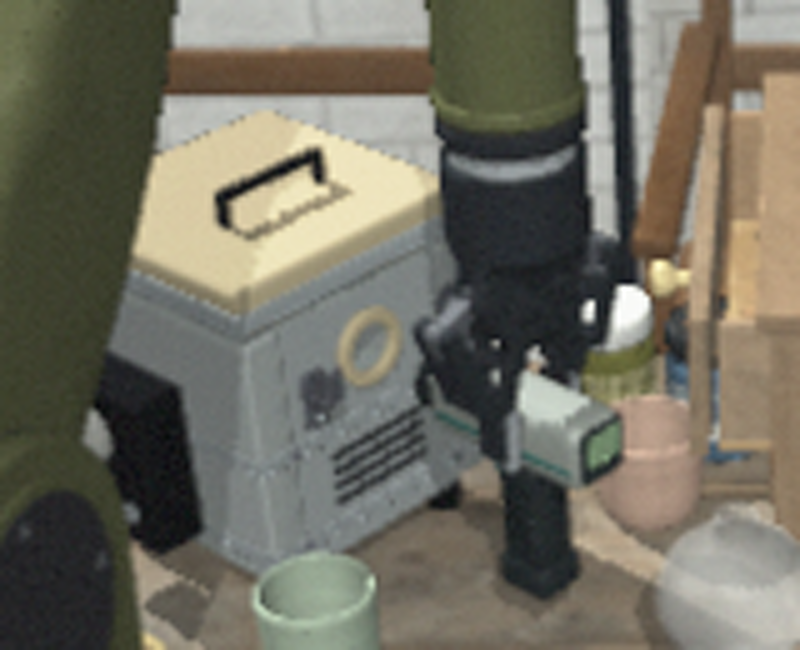

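```bash
python3 - <<'E'
from h import *
s=load("wrist5")
hsv=cv2.cvtColor(s["color"],cv2.COLOR_RGB2HSV)
f=(hsv[...,1]>50)&(hsv[...,0]>12)&(hsv[...,0]<35)
for v in range(0,6):
    u=np.where(f[v,260:400])[0]+260
    if len(u): 
        c=(u.min()+u.max())/2; r=fdir(s,np.array([c]),np.array([float(v)]))[0]; o=s["extrinsics"][:3,3]; print(v,u.min(),u.max(),(o+r*(280.5-o[1])/r[1]).round(1))
# lens edges: dark rows 108..140
for v in(112,120,130):
    row=s["color"][v].max(-1).astype(int); print(v,[u for u in range(270,380) if row[u]<50][:1],[u for u in range(270,380) if row[u]<50][-1:])
for u in(281,363): print(fray(s,np.array([float(u)]),np.array([120.]),150.))
E
```

```text
0 281 370 [424.6 280.5 140.2]
1 285 366 [424.7 280.5 139. ]
2 288 363 [424.7 280.5 137.6]
3 291 361 [424.9 280.5 136.4]
4 296 356 [424.9 280.5 135. ]
5 302 350 [425.  280.5 133.6]
112 [281] [362]
120 [281] [363]
130 [281] [362]
[[409.96606118 225.49444922 150.        ]]
[[442.62154994 227.46496463 150.        ]]
```

Call:
step_arm(motion=[0.004,0,0,0,0,0,0.004,0,0,0,0,0,0.004,0,0,0,0,0,0.004,0,0,0,0,0,0.004,0,0,0,0,0,0.004,0,0,0,0,0,0.004,0,0,0,0,0,0.004,0,0,0,0,0])

```text
clock: 10.22
tool_pos: [431.0, 157.3, 146.3]
eef_rot: [0.515, -0.515, 0.485, -0.485]
ft_force: [-0.4, -0.4, -2.1]
gripper_width: 37.0
```

Call:
step_arm(motion=[0,0,0,0,0,0,0,0,0,0,0,0,0,0,0,0,0,0,0,0,0,0,0,0,0,0,0,0,0,0,0,0,0,0,0,0,0,0,0,0,0,0,0,0,0,0,0,0])

```text
clock: 11.22
tool_pos: [431.1, 157.3, 146.3]
eef_rot: [0.515, -0.515, 0.485, -0.485]
ft_force: [0.2, 0.1, -1.8]
gripper_width: 37.3
```

Call:
step_arm(motion=[0,0,0,0,0,0,0,0,0,0,0,0,0,0,0,0,0,0,0,0,0,0,0,0,0,0,0,0,0,0,0,0,0,0,0,0,0,0,0,0,0,0,0,0,0,0,0,0])

```text
clock: 12.22
tool_pos: [431.0, 157.3, 146.3]
eef_rot: [0.515, -0.515, 0.485, -0.485]
ft_force: [-0.0, 0.2, -1.5]
gripper_width: 37.2
```

Call:
step_arm(motion=[0,0,0.05,0,0,0,0,0,0.14,0,0,0,0,0,0.24,0,0,0,0,0,0.33,0,0,-0.05,0,0,0.38,0,0,-0.15,0,-0.04,0.38,0,0,-0.3,0,-0.1,0.38,0,0,-0.45,0,-0.18,0.38,0,0,-0.543])

```text
clock: 13.22
tool_pos: [430.8, 102.9, 260.3]
eef_rot: [0.4, -0.4, 0.583, -0.583]
ft_force: [-0.2, -0.4, -2.0]
gripper_width: 37.2
```

Call:
step_arm(motion=[0.01,-0.1,0,0,0,-0.15,0.02,-0.2,0,0,0,-0.3,0.03,-0.3,0,0,0,-0.5,0.04,-0.4,0,0,0,-0.7,0.05,-0.5,0,0,0,-0.85,0.06,-0.57,0,0,0,-1])

```text
clock: 13.98
tool_pos: [448.4, -70.0, 260.3]
eef_rot: [-0.145, 0.145, -0.692, 0.692]
ft_force: [0.7, -0.3, -1.4]
gripper_width: 37.6
```

Call:
step_arm(motion=[0.01,-0.08,0,0,0,-0.2,0.01,-0.16,0,0,0,-0.4,0.01,-0.22,0,0,0,-0.6,0.01,-0.268,0,0,0,-0.8,0.01,-0.268,0,0,0,-0.93,0.01,-0.268,0,0,0,-1,0.01,-0.268,0,0,0,-1])

```text
clock: 14.85
tool_pos: [451.4, -148.6, 260.1]
eef_rot: [0.129, -0.129, -0.695, 0.695]
ft_force: [-0.4, 0.3, -1.8]
gripper_width: 37.2
```

```bash
python3 look.py 6 wrist scene; python3 - <<'E'
from h import *
s=load("wrist6"); crop(s,"w6.png",220,60,420,260,3)
crop(load("scene6"),"s6.png",320,160,460,300,5)
E
```

```text
14.85 [-0.21  0.57  0.7   2.01 -0.53  0.75 -1.13] [ 451.4 -148.6  260.1] x yaw 158.98 xz,zz [ 0.001 -1.     0.   ] [-0.4  0.3 -1.8] 37.2
```

View pics/s6.png

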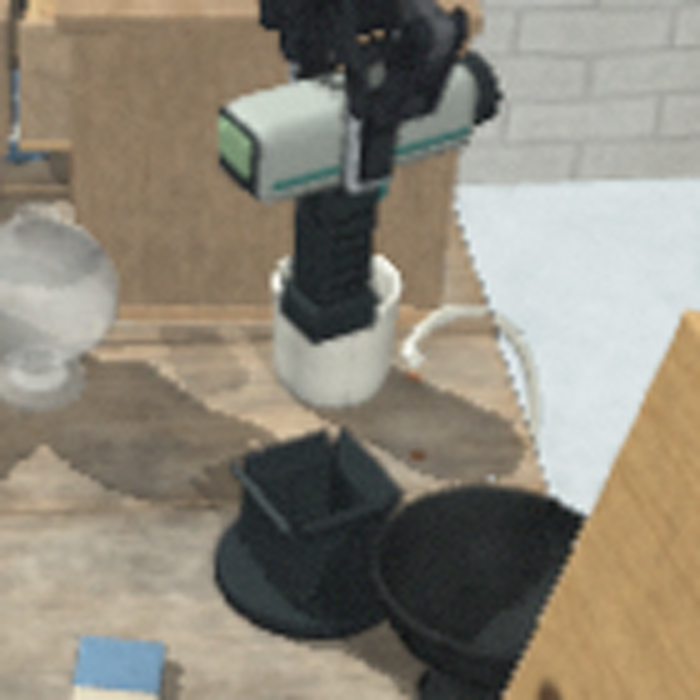

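View pics/wrist6.png

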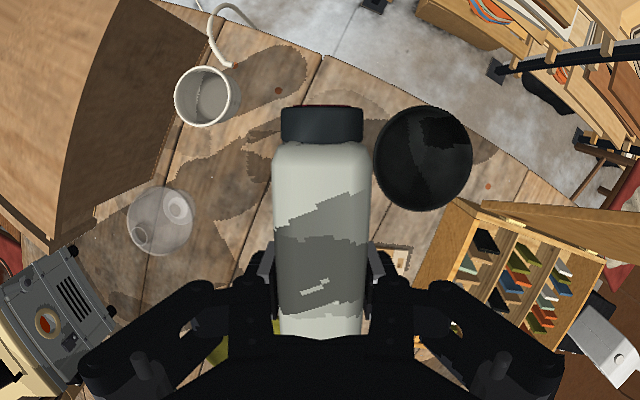

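Call:
step_arm(motion=[0,0,-0.08,0,0,0,0,0,-0.18,0,0,0,0,0,-0.25,0,0,0,0,0,-0.28,0,0,0,0.001,0,-0.3,0,0,0,0.001,0,-0.33,0,0,0,0.001,0,-0.36,0,0,0,0.001,0,-0.38,0,0,0])

```text
clock: 15.95
tool_pos: [452.4, -148.0, 145.9]
eef_rot: [-0.129, 0.129, 0.695, -0.695]
ft_force: [-0.7, -0.0, -1.8]
gripper_width: 37.4
```

Call:
step_arm(motion=[0,0,-0.025,0,0,0,0,0,-0.05,0,0,0,0,0,-0.075,0,0,0,0,0,-0.095,0,0,0,0,0,-0.11,0,0,0,0,0,-0.118,0,0,0,0,0,-0.118,0,0,0])

```text
clock: 16.82
tool_pos: [452.3, -148.2, 111.1]
eef_rot: [-0.129, 0.129, 0.695, -0.695]
ft_force: [-0.3, 0.4, 1.9]
gripper_width: 37.2
```

```bash
python3 look.py 7 scene;python3 - <<'E'
from h import *
crop(load("scene7"),"s7.png",320,160,460,300,5)
E
```

```text
16.825 [-0.    0.78  0.37  2.14 -0.8   0.36 -0.9 ] [ 452.3 -148.2  111.1] x yaw 158.98 xz,zz [-0. -1. -0.] [-0.3  0.4  1.9] 37.2
```

View pics/s7.png

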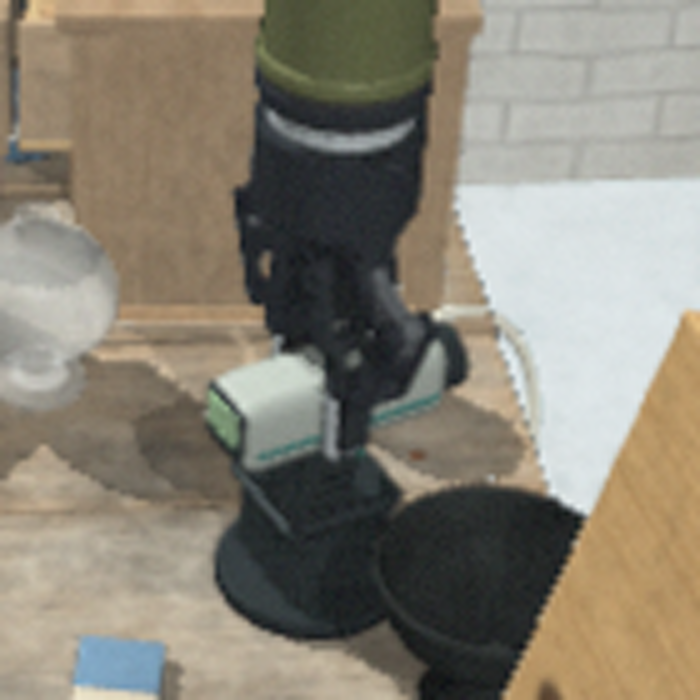

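Seated, with the same height as at the start. Release to the same partial opening and rise.

Call:
step_arm(motion=[0,0,0,0,0,0,0,0,0,0,0,0,0,0,0,0,0,0,0,0,0,0,0,0,0,0,0,0,0,0], claw=0.6)

```text
clock: 17.5
tool_pos: [452.3, -148.1, 110.9]
eef_rot: [0.129, -0.129, -0.695, 0.695]
ft_force: [-1.2, 0.4, -0.2]
gripper_width: 68.2
```

Call:
step_arm(motion=[0,0,0.05,0,0,0,0,0,0.15,0,0,0,0,0,0.3,0,0,0,0,0,0.45,0,0,0,0,0,0.6,0,0,0,0,0,0.75,0,0,0,0,0,0.9,0,0,0,0,0,1,0,0,0])

```text
clock: 18.5
tool_pos: [452.3, -148.3, 412.9]
eef_rot: [-0.128, 0.13, 0.695, -0.695]
ft_force: [0.9, 0.2, -0.7]
gripper_width: 68.0
```

```bash
python3 look.py 8 scene wrist;python3 - <<'E'
from h import *
crop(load("scene8"),"s8.png",320,160,460,300,5)
E
```

```text
18.5 [-0.36  0.39  0.88  1.76 -0.33  1.14 -1.31] [ 452.3 -148.3  412.9] x yaw 158.98 xz,zz [-0.002 -1.    -0.   ] [ 0.9  0.2 -0.7] 68.0
```

View pics/s8.png

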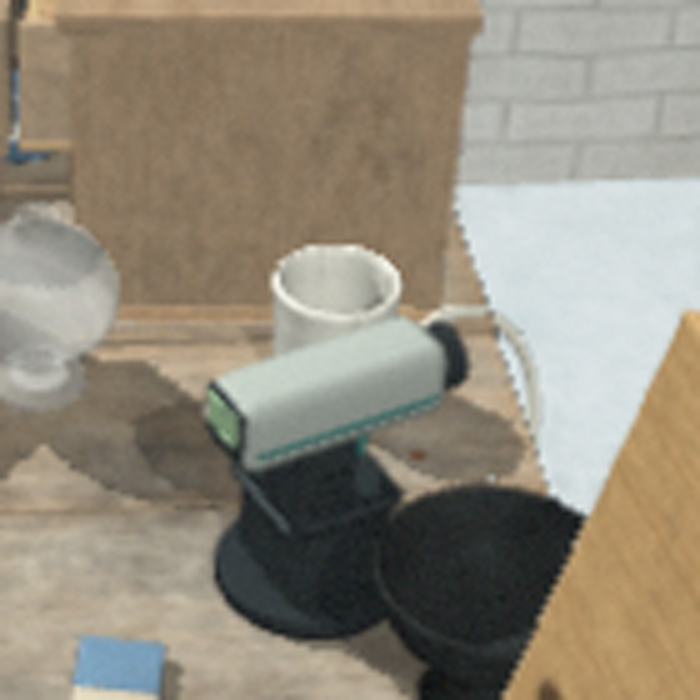

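Call:
step_arm(motion=[0,0.08,0,0,0,0.2,0,0.17,0,0,0,0.4,0,0.26,0,0,0,0.6,0,0.35,0,0,0,0.8,0,0.43,0,0,0,1,0,0.5,0,0,0,1], claw=-0.3)

```text
clock: 19.35
tool_pos: [451.5, 3.0, 409.9]
eef_rot: [0.147, -0.148, 0.692, -0.691]
ft_force: [-0.0, 0.2, -0.1]
gripper_width: 29.4
```

Call:
step_arm(motion=[0.02,0.08,0,0,0,0.2,0.04,0.17,0,0,0,0.4,0.06,0.26,0,0,0,0.6,0.08,0.35,0,0,0,0.8,0.1,0.43,0,0,0,1,0.1,0.5,0,0,0,1])

```text
clock: 20.1
tool_pos: [481.9, 152.8, 409.6]
eef_rot: [0.4, -0.402, 0.583, -0.582]
ft_force: [0.5, 0.0, -0.8]
gripper_width: 30.1
```

Call:
step_arm(motion=[0.02,0.08,0,0,0,0.18,0.05,0.16,0,0,0,0.36,0.08,0.23,0,0,0,0.5,0.1,0.27,0,0,0,0.543,0.1,0.27,-0.1,0,0,0.543,0.1,0.27,-0.2,0,0,0.543,0.1,0.27,-0.2,0,0,0.543])

```text
clock: 20.98
tool_pos: [510.6, 231.9, 348.5]
eef_rot: [-0.512, 0.517, -0.486, 0.484]
ft_force: [0.6, 0.2, 0.0]
gripper_width: 29.9
```

```bash
python3 look.py 9 scene wrist
```

```text
20.975 [-0.67  0.5   0.27  1.63 -0.15  1.04 -0.3 ] [510.6 231.9 348.5] x yaw -86.65 xz,zz [ 0.003 -1.    -0.006] [0.6 0.2 0. ] 29.9
```

View pics/wrist9.png

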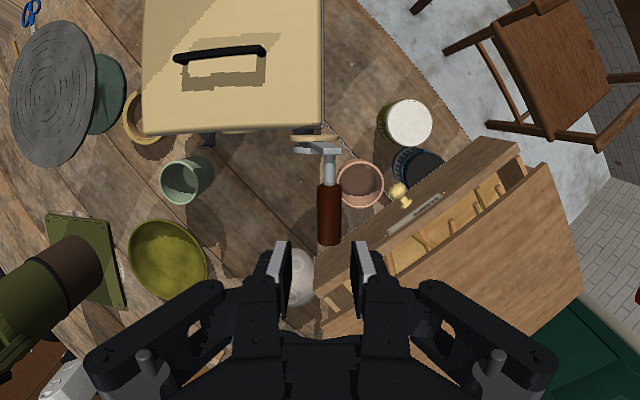

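```bash
python3 - <<'E'
from h import *
s=load("wrist9"); o=s["extrinsics"][:3,3]; d=s["z_map"]
for v in(190,205,220,238):
    u=np.arange(318,343,4); z=d[v,u]; W=o+fdir(s,u,np.full(u.shape,v))*z[:,None]; i=W[:,2].argmax(); print(v,W[i].round(1),W[:,0].round(0))
for u,v in((318,215),(342,215),(330,184),(330,245)): print(fray(s,np.array([float(u)]),np.array([float(v)]),272.).round(1))
E
```

```text
190 [514.  253.9 277.9] [509. 511. 514. 517. 519. 522. 546.]
205 [517.3 243.8 278.3] [509. 512. 515. 517. 520. 523. 550.]
220 [518.1 232.9 277.8] [510. 513. 515. 518. 521. 524. 552.]
238 [516.1 219.7 278.4] [511. 513. 516. 519. 522. 525. 544.]
[[509.7 234.1 272. ]]
[[526.5 235.1 272. ]]
[[516.6 256.9 272. ]]
[[519.7 211.6 272. ]]
```

Call:
step_arm(motion=[0.015,0,-0.05,0,0,0,0.015,0,-0.1,0,0,0,0.015,0,-0.15,0,0,0,0.015,0,-0.2,0,0,0,0.015,0,-0.24,0,0,0,0.015,0,-0.277,0,0,0,0.015,0,-0.277,0,0,0], claw=0)

```text
clock: 21.95
tool_pos: [516.3, 232.8, 266.9]
eef_rot: [-0.514, 0.515, -0.485, 0.485]
ft_force: [-0.4, -0.0, 0.2]
gripper_width: 42.8
```

```bash
python3 look.py 10 wrist
python3 - <<'E'
import numpy as np
C=np.array([490.6,231.5,150]);y=np.array([-.998,-.0602,0])
p0=np.array([517.0,232.8,268.])
for th in(1.79,1.7,1.57,1.4,1.25,1.1,.95,.8,.65,.5,.35):
    p=C+122*(np.cos(th)*y+np.sin(th)*np.array([0,0,1])); print(th,p.round(1),((p-p0)/300).round(3))
E
```

```text
21.95 [-0.65  0.59  0.24  1.73 -0.18  0.84 -0.27] [516.3 232.8 266.9] x yaw -86.57 xz,zz [ 0.001 -1.    -0.002] [-0.4 -0.   0.2] 42.8
1.79 [517.1 233.1 269.1] [0.    0.001 0.004]
1.7 [506.3 232.4 271. ] [-0.036 -0.001  0.01 ]
1.57 [490.5 231.5 272. ] [-0.088 -0.004  0.013]
1.4 [469.9 230.3 270.2] [-0.157 -0.008  0.007]
1.25 [452.2 229.2 265.8] [-0.216 -0.012 -0.007]
1.1 [435.4 228.2 258.7] [-0.272 -0.015 -0.031]
0.95 [419.8 227.2 249.2] [-0.324 -0.019 -0.063]
0.8 [405.8 226.4 237.5] [-0.371 -0.021 -0.102]
0.65 [393.7 225.7 223.8] [-0.411 -0.024 -0.147]
0.5 [383.7 225.1 208.5] [-0.444 -0.026 -0.198]
0.35 [376.2 224.6 191.8] [-0.469 -0.027 -0.254]
```

View pics/wrist10.png

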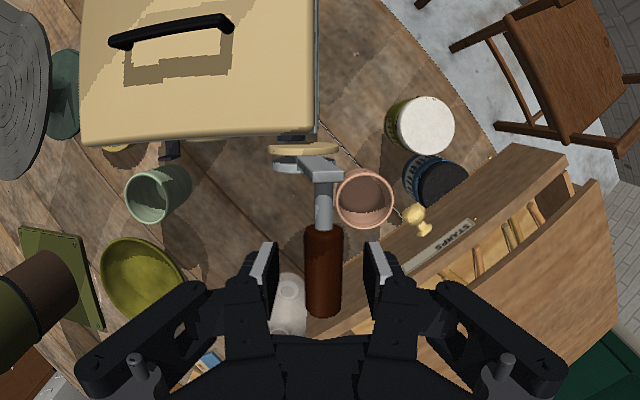

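Call:
step_arm(motion=[-0.036,-0.001,0.01,0,0,0,-0.088,-0.004,0.013,0,0,0,-0.14,-0.008,0.01,0,0,0,-0.187,-0.01,0.0,0,0,0,-0.23,-0.013,-0.012,0,0,0,-0.272,-0.015,-0.031,0,0,0,-0.3,-0.017,-0.047,0,0,0,-0.324,-0.019,-0.063,0,0,0])

```text
clock: 23.0
tool_pos: [419.3, 227.3, 249.1]
eef_rot: [0.515, -0.514, 0.485, -0.485]
ft_force: [0.5, -0.3, -0.1]
gripper_width: 42.6
```

```bash
python3 look.py 11 wrist scene
```

```text
23.0 [-0.75  0.5   0.24  2.01 -0.19  0.65 -0.33] [419.3 227.3 249.1] x yaw -86.56 xz,zz [-0.001 -1.     0.001] [ 0.5 -0.3 -0.1] 42.6
```

View pics/wrist11.png

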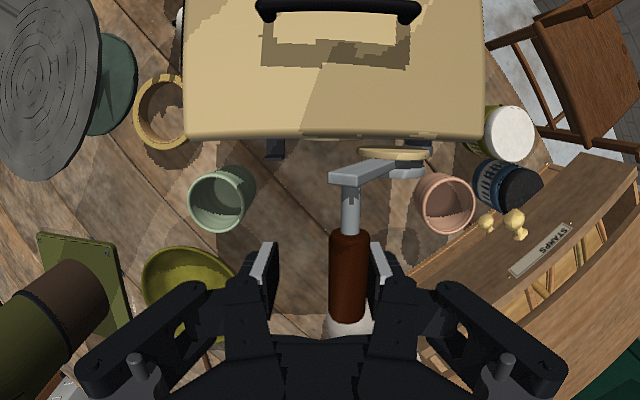

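Call:
step_arm(motion=[-0.025,-0.001,-0.02,0,0,0,-0.047,-0.003,-0.039,0,0,0,-0.068,-0.004,-0.06,0,0,0,-0.087,-0.005,-0.085,0,0,0,-0.105,-0.006,-0.11,0,0,0,-0.12,-0.007,-0.136,0,0,0,-0.125,-0.007,-0.136,0,0,0])

```text
clock: 23.98
tool_pos: [381.5, 224.9, 207.5]
eef_rot: [-0.514, 0.515, -0.485, 0.485]
ft_force: [-0.9, 0.5, 0.2]
gripper_width: 42.7
```

```bash
python3 look.py 12 wrist scene
```

```text
23.975 [-0.77  0.54  0.2   2.15 -0.22  0.48 -0.34] [381.5 224.9 207.5] x yaw -86.56 xz,zz [ 0.001 -1.    -0.001] [-0.9  0.5  0.2] 42.7
```

View pics/wrist12.png

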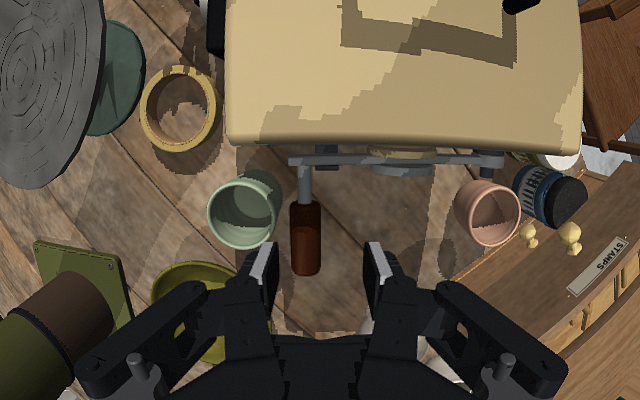

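Call:
step_arm(motion=[0,0,0.1,0,0,0,0,0,0.25,0,0,0,0,-0.0,0.42,0,0,0,0.05,-0.1,0.58,0,0,0,0.12,-0.25,0.65,0,0,0,0.2,-0.4,0.65,0,0,0,0.25,-0.5,0.65,0,0,0,0.25,-0.5,0.65,0,0,0])

```text
clock: 25.08
tool_pos: [458.1, 72.0, 403.6]
eef_rot: [0.513, -0.513, 0.486, -0.487]
ft_force: [0.1, -0.2, 0.3]
gripper_width: 42.9
```

```bash
python3 look.py 13 wrist scene top; python3 - <<'E'
from h import *
s=load("scene13"); crop(s,"s13.png",180,100,320,220,5)
w=load("wrist13"); d=w["z_map"]; crop(w,"w13.png",180,0,420,160,3)
E
```

```text
25.075 [-0.53  0.3   0.39  1.8  -0.13  1.07 -0.05] [458.1  72.  403.6] x yaw -86.93 xz,zz [ 0.001 -1.     0.002] [ 0.1 -0.2  0.3] 42.9
```

View pics/s13.png

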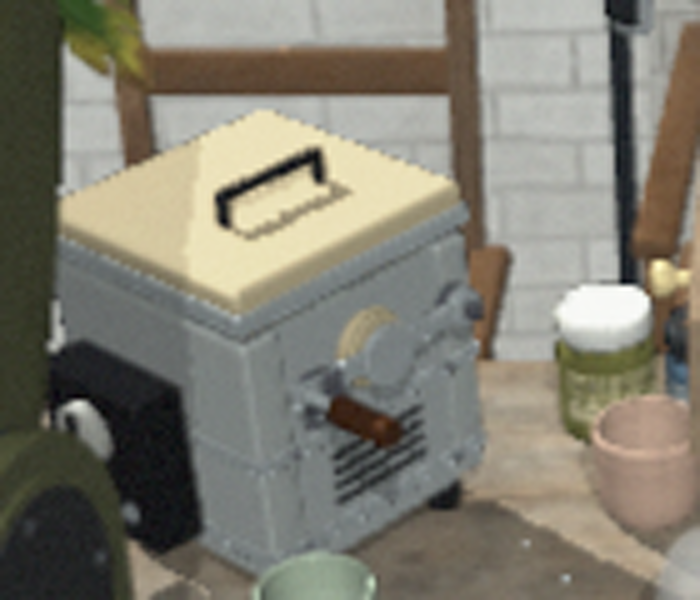

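View pics/wrist13.png

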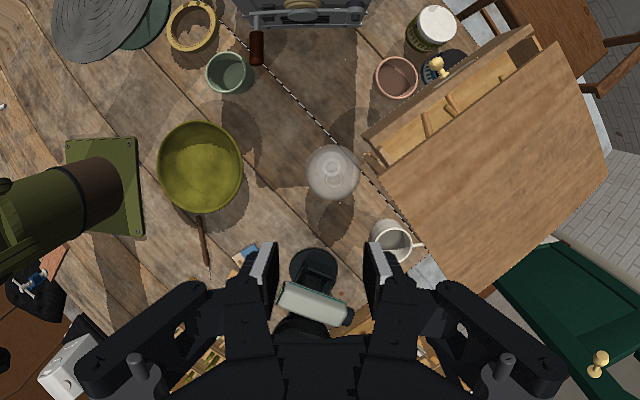

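View pics/scene13.png

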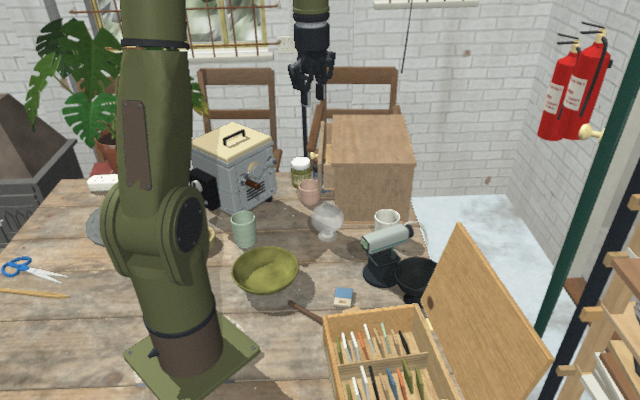

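```bash
python3 - <<'E'
from h import *
for n in("scene13","top13"):
    s=load(n);W=wmap(s);hsv=cv2.cvtColor(s["color"],cv2.COLOR_RGB2HSV)
    f=(hsv[...,1]>90)&((hsv[...,0]<12)|(hsv[...,0]>172))&(W[...,2]>100)&(W[...,2]<200)&(W[...,1]<275)&(W[...,1]>180)&(W[...,0]>330)&(W[...,0]<410)
    P=W[f];print(n,len(P)); 
    if len(P): print(P.mean(0).round(1),P.min(0).round(1),P.max(0).round(1),np.percentile(P[:,2],90))
s=load("scene13");W=wmap(s);hsv=cv2.cvtColor(s["color"],cv2.COLOR_RGB2HSV);m=np.zeros(W.shape[:2],bool); m[215:255,355:418]=1
f=m&(W[...,2]>125)&(W[...,2]<150)&(hsv[...,2]>100)&(W[...,0]<620)
P=W[f]; print("barrel z",np.median(P[:,2]),cv2.minAreaRect(P[:,:2].astype(np.float32)))
# bystander change
a=load("scene0")["color"].astype(int); b=s["color"].astype(int)
D=(abs(a-b).max(-1)>40); D[:, :225]=0
cv2.imwrite("pics/diff.png",(D*255).astype(np.uint8))
E
```

```text
scene13 46
[364.8 219.  153.6] [358.2 199.3 145.6] [372.2 239.4 159.9] 158.51172296688685
top13 0
barrel z 132.71334112201714 ((458.3424377441406, -153.97940063476562), (38.717018127441406, 126.55902862548828), 68.2281265258789)
```

View pics/diff.png

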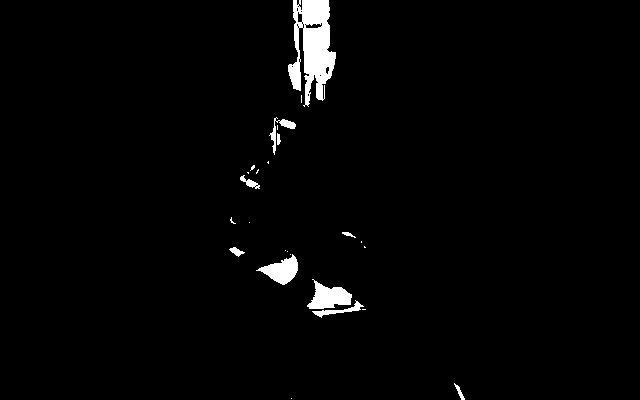

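```bash
python3 - <<'E'
from h import *
for n,box in(("wrist12",(288,195,325,280)),("wrist13",(245,25,270,70))):
    s=load(n);o=s["extrinsics"][:3,3];x0,y0,x1,y1=box
    hsv=cv2.cvtColor(s["color"],cv2.COLOR_RGB2HSV)
    f=(hsv[...,1]>110)&((hsv[...,0]<12)|(hsv[...,0]>172));g=np.zeros_like(f);g[y0:y1,x0:x1]=1;f&=g
    v,u=np.where(f);W=o+fdir(s,u,v)*s["z_map"][v,u][:,None]
    W=W[(W[:,2]>120)&(W[:,2]<200)];print(n,len(W),W.min(0).round(1),W.max(0).round(1),np.percentile(W[:,2],[50,90,97]).round(1))
    # table reference near
s=load("wrist12");o=s["extrinsics"][:3,3]
for u,v in((310,300),(350,200),(340,260)): print((o+fdir(s,u,v)*s["z_map"][v,u]).round(1))
E
```

```text
wrist12 1789 [363.  204.3 166.1] [382.1 248.7 178.7] [175.8 177.2 177.7]
wrist13 367 [362.8 202.4 144.3] [380.5 245.8 160. ] [156.8 158.4 159.2]
[3.769e+02 6.700e+01 2.000e-01]
[415.8 203.1  -0.7]
[410.7 126.6  -2. ]
```

Call:
step_arm(motion=[0,0,0,0,0,0,0,0,0,0,0,0,0,0,0,0,0,0,0,0,0,0,0,0,0,0,0,0,0,0,0,0,0,0,0,0,0,0,0,0,0,0,0,0,0,0,0,0])

```text
clock: 26.22
tool_pos: [457.1, 75.1, 403.1]
eef_rot: [0.515, -0.515, 0.485, -0.485]
ft_force: [-0.5, 0.3, -0.1]
gripper_width: 43.1
```

```bash
python3 look.py 14 wrist; python3 - <<'E'
from h import *
s=load("wrist14");o=s["extrinsics"][:3,3];x0,y0,x1,y1=(245,25,270,70)
hsv=cv2.cvtColor(s["color"],cv2.COLOR_RGB2HSV)
f=(hsv[...,1]>110)&((hsv[...,0]<12)|(hsv[...,0]>172));g=np.zeros_like(f);g[y0:y1,x0:x1]=1;f&=g
v,u=np.where(f);W=o+fdir(s,u,v)*s["z_map"][v,u][:,None]
W=W[(W[:,2]>120)&(W[:,2]<200)];print(len(W),np.percentile(W[:,2],[50,90,97]).round(1))
E
```

```text
26.225 [-0.54  0.3   0.38  1.8  -0.13  1.07 -0.05] [457.1  75.1 403.1] x yaw -86.57 xz,zz [ 0. -1.  0.] [-0.5  0.3 -0.1] 43.1
379 [156.7 158.6 159.1]
```

The knob's top is steady at 159 mm, which puts its centre at 150 mm, the closed height. The job is ready to hand in.

```bash
python3 -c "
from plant import *
print(job_done())"
```

```text
the job is handed in; nothing more can be done
None
```

I took the reading, put the thermometer back in its holder and closed the shutter. I handed the job in at about 26 s of the 66 s allowed; `job_done()` gives no verdict, so the checks below are my own.

- **Reading:** I held the thermometer's measuring point in the spyhole's mouth for about 3 s. By my measurements it was within about 3 mm of the centre in every direction and about a degree of square. It moved about 0.1 mm at most, and the force readings showed no contact with the kiln.
- **Thermometer:** It is back in its holder at the height it was gripped from (TCP 111.1 mm both times). After release, the barrel's top measured 132.7 mm against 132.6 mm before the job. Its position matched to about 1 mm and its direction to 1 degree.
- **Shutter:** I swung it over with the fingers loosely around the knob, and it dropped the last part by its own weight. The knob's top then measured 159 mm in two looks about a second apart, which is the closed height.
- **Pots, jars and glass:** Comparing scene pictures from before and after shows only lighting changes and the shutter on that side of the table. The left of the picture was left out because the arm blocks it there.

**Disagreements:** The cameras differed on the spyhole's sideways position by up to 4 mm (421 to 425 mm), so I aimed at about 424 mm. They also put the open knob up to about 7 mm apart sideways; I used the wrist view there.

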